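Shut down the vacuum clamping pump and snap the dust cap on its port

TASK

Shut the vacuum clamping pump down for the night: press its big mushroom-head stop button fully in, then hold the plain flat vent button fully in for about a second to bleed the reservoir, leaving the shrouded start button alone. Then set the black snap cap over the bare steel port stub, press it straight down through the click and keep pressing, so that it squeezes the rubber seal below it; finish while still pressing it firmly down, without letting go. Do not push the coupling, the suction pod or the oak strip about.

Things in the scene. Friction and masses are not known exactly. Their poses are not given: they have to be found in the camera images.
- vacuum_unit: the pump, fixed, 200 mm deep (x) by 274 mm wide (y). Origin: centre of its underside, at table height; at yaw 0 its front (gauge) faces -x. Front half: a console with a flat aluminium panel 80 mm above the table; behind it a grey tank and a finned motor up to 104 mm. On the panel, in a row 52 mm in front of the origin, from left (+y) to right: stop, start, vent, port stub
- stop_top (a point): top centre of the stop button: black mushroom head 39 mm wide, 26 mm above the panel, 100 mm left (+y) of the unit's centre
- stop (a joint): travel of the stop button in m: 0 out, 0.006 fully in. It moves straight down, springs back, starts at 1.5 N and takes 5 N fully in
- vent_top (a point): top centre of the vent button: flat black disc 23 mm wide in a low steel collar (31 mm wide, 6 mm high), 14 mm above the panel, 4 mm right (-y) of the unit's centre
- vent (a joint): travel of the vent button in m: 0 out, 0.006 fully in. Straight down, springs back, 1.5 to 5 N
- start_top (a point): top centre of the start button, not to be pressed: flat black disc 21 mm wide, sunk 4 mm inside a steel shroud 33 mm wide and 17 mm high, 48 mm left (+y) of the unit's centre, between stop and vent
- start (a joint): travel of the start button in m: 0 out, 0.006 fully in
- port_seat (a point): foot of the steel port stub, on its axis, 83 mm above the table, 88 mm right (-y) of the unit's centre; z up along the stub. The stub is 20 mm wide, rises 20 mm from here and tapers to 13 mm at its nose; four sprung steel balls stand proud of it at height 14 mm (28.6 mm over the balls)
- seal: rubber washer round the foot of the stub, 39 mm wide, 4.5 mm thick when free; origin on the stub's axis at its underside (port_seat when free). It squeezes down by up to 2.5 mm (2 N to start, about 12 N fully squeezed)
- cap: the snap cap, black plastic, about 50 g, 41 mm tall, standing open side down on the table. Origin: centre of its open underside (rim), z up. Skirt 38 mm wide, up to a shoulder at 20 mm; above it a round fluted grip 28.5 mm wide, 20.7 to 41 mm high: take it there, fingertips just above or on the shoulder. Bead inside, 3 mm above the rim, 24.6 mm wide, snaps over the balls
- cap_grip (a point): centre of the cap's top face, 41 mm above its rim. Pushed down on the stub: with the rim about 15 mm above port_seat the balls begin to resist, the push grows to about 7 to 12 N near 13 mm, drops and clicks through at 11 mm, pulling the cap on down; at 4.5 mm the rim meets the rubber seal, at 2 mm the seal is fully squeezed
- coupling: brass hose coupling, 34 mm wide, 52 mm tall, with a ribbed hose tail on top, standing on the table near the cap; not to be moved. Origin: centre of its underside
- pod: round aluminium suction pod with rubber lip, 105 mm wide, 26 mm high, with a brass nipple at its side; not to be moved. Origin: centre of its underside
- strip: short oak strip 24 x 150 x 19 mm lying on the table; not to be moved. Origin: centre of its underside, long axis y
There are look-alikes about, which are no part of the job. What is shaped like the cap but white is not meant.

How it is judged:
By the outcome, as a careful person would: the job done as asked, in the order asked, and still so for the second after the job is handed in, while the arm keeps its last pose, push and grip.
It also fails if it takes over 56 s, if anything falls off the work surface, if the arm or the gripper's body presses on something with over 40 N, if the wrist force passes 120 N, or if a joint passes its speed limit or range.

ROBOT

A 6-joint arm with a two-finger parallel gripper is mounted at the origin on a cart in front of the work surface, level with it; the furniture and walls round the work are solid. World frame = base frame: x ahead of the robot, y to its left, z up, the work surface at z = 0. Lengths are in m, angles in rad, forces in N, time in s.
With the tool pointing down it reaches from about 0.3 to 0.775 m from the base axis. Payload 14.6 kg.
Tool frame: the origin (TCP) lies at the very end of the fingers, on their centre line; the grasp point (between the pads) lies 19 mm behind it; z points along the fingers, y is the line along which they close (so a half turn about z gives the same grasp; the last joint's range is limited). The gripper opens to 94 mm and grips with 3 to 60 N. Pads are 16 mm wide; open, the fingers measure 119 mm over their backs; the gripper's body (75 mm by 177 mm) begins 78 mm behind the grasp point.
Start: joints at [1.282, 0.3, 1.521, -0, 1.321, -0.067], TCP at [0.121, 0.537, 0.205] pointing down, gripper open.
Joint ranges: [-3.03, 3.03], [-0.79, 2.21], [0.23, 2.52], [-1.04, 4.18], [0, 3.07], [-2.55, 2.55]. Speed limits (rad/s): [2.22, 2.22, 2.57, 3.14, 3.14, 3.14].

INTERFACE

Orientations are given as [roll, pitch, yaw] about the fixed x, y, z axes, in that order (R = Rz(yaw) Ry(pitch) Rx(roll)).
In Python, from station import ctrl gives the robot as it stands.
- The arm moves only by the tool carry_out, never from a script. Its argument "motion" is text: rows parted by semicolons, each of 7 numbers parted by spaces: the shift along the world's x, y, z in m, then the turn, a rotation vector about the world's x, y, z in degrees, then the closure in counts, from 0 (fully open) to 255 (shut). In form: dx dy dz wx wy wz hand; .... A call has 1 to 20 rows; each row shifts and turns the commanded pose from where the row before left it; what a row does not reach is not made up. A row lasts 1/12 s, in which the tool goes at most 41.7 mm and 7.16 degrees, less where a joint would pass 70% of its speed; a pose out of reach is approached as far as the arm can. A call is refused whole if a number of a shift passes 0.0417 or a number of a turn 7.16, either way. A call with a gripper value outside its range is refused whole. The fingers move at their own pace and stop on an object; "grip_force" is the grip in N (left out, the last holds). Time passes only in rows, so rows that do not move let the fingers close. It gives the time, the measured TCP pose, the force, the opening and the grip force at its end, in the units of the state.
- ctrl.get_obs(): the state, without advancing time (a new reading comes with each control period).
- ctrl.camera(name): name is "scene" or "side" or "wrist"; returns a dict with "pixels" (384x512x3 uint8, red, green, blue), "range_z" (384x512 float32, m along the optical axis (not along the pixel's ray), 0 where there is no reading), "K" (3x3 intrinsics, pixels), "position" and "attitude" of the camera in the world. Camera axes: x right, y up, looking along -z (the intrinsics and any distortion apply to the point x, -y, -z); pixel columns grow to the right and rows downward; lengths in m; the calibration is good to about 2 mm. A picture is of the moment at which its call begins.
- ctrl.hand_in(): hands the job in; it is judged then, once.
The state is a dict: "time_s": time; "qpos": joint angles; "joint_vel": joint speeds; "tau": joint torques, N m; "ee_pos": TCP position; "eef_rot": TCP orientation; "force": force on the tool from outside, world axes, zero at the start; "moment": the same for the moment, N m; "grip_width": finger opening in m; "grip_force": force on a finger pad.
Only numpy, scipy, OpenCV 4.12 (cv2) and the standard library are available. Lean on these libraries where they do the work, as an engineer would, in place of code of your own. Each camera call takes 0.05 s, during which the arm holds its last target. There are 200 camera calls.

## Working session

There is one attempt and no reset: what is moved stays moved. The work goes in short steps, Python scripts to look and compute and a tool call to move; the robot and the scene stay as the last step left them, time stands still between calls to the robot, and variables do not carry over. Pictures are saved under pics/ and viewed, at most 10 in all, crops included, and the job is handed in when it is done.

Besides the shell and the picture viewer there is one more tool, called after "Request:" as a command line: name --argument value ..., lists and objects as JSON in quotes. carry_out: Moves the arm, as the interface text tells. Its arguments: {"type":"object","properties":{"motion":{"type":"string"},"grip_force":{"type":"number"}},"required":["motion"]}

```bash
mkdir -p pics
cat > h.py <<'E'
import numpy as np, cv2
from scipy.spatial.transform import Rotation as R
from station import ctrl
def cam(n):
    c=ctrl.camera(n); a=np.array(c['attitude'],float)
    c['R']=a if a.shape==(3,3) else R.from_euler('xyz',a).as_matrix() if a.size==3 else None
    return c
def save(c,f): cv2.imwrite('pics/'+f,c['pixels'][:,:,::-1])
def ray(c,u,v):
    K=np.array(c['K']); d=np.array([(u-K[0,2])/K[0,0],-(v-K[1,2])/K[1,1],-1.]); return c['R']@d
def onplane(c,u,v,z):
    d=ray(c,u,v); p=np.array(c['position']); return p+d*(z-p[2])/d[2]
def cloud(c):
    v,u=np.mgrid[:384,:512]; K=np.array(c['K']); r=c['range_z']
    P=np.stack([(u-K[0,2])/K[0,0]*r,-(v-K[1,2])/K[1,1]*r,-r],-1)
    return P@c['R'].T+np.array(c['position'])
E
python3 - <<'E'
from h import *
import pickle
for n in ['scene','side','wrist']:
    c=ctrl.camera(n); print(n,c['position'],c['attitude'],c['K'],[k for k in c])
    cv2.imwrite(f'pics/{n}0.png',c['pixels'][:,:,::-1]); pickle.dump(c,open(n+'.pkl','wb'))
print(ctrl.get_obs())
E
```

```text
scene [-0.28761439 -0.55617256  0.86648423] [ 0.87711668  0.00988397 -0.99780637] [[485.94423539   0.         252.9426116 ]
 [  0.         485.94423539 187.00628662]
 [  0.           0.           1.        ]] ['pixels', 'range_z', 'K', 'position', 'attitude']
side [ 0.25114614 -1.11243812  0.5820392 ] [ 1.1553381   0.00691285 -0.23329109] [[484.08196662   0.         253.74875216]
 [  0.         484.08196662 194.25445196]
 [  0.           0.           1.        ]] ['pixels', 'range_z', 'K', 'position', 'attitude']
wrist [0.05102593 0.55182093 0.38524301] [-0.24994906  0.00171127  1.348715  ] [[283.13652209   0.         259.59095863]
 [  0.         283.13652209 188.33686262]
 [  0.           0.           1.        ]] ['pixels', 'range_z', 'K', 'position', 'attitude']
{'time_s': 0.15, 'qpos': array([ 1.28239840e+00,  3.00320151e-01,  1.52139355e+00,  9.86260635e-06,
        1.32070148e+00, -6.66010563e-02]), 'joint_vel': array([ 0.00017906, -0.00079013, -0.00102844,  0.00163357,  0.00144489,
        0.00145267]), 'tau': array([-6.92492758e-04, -5.31971169e+01, -3.52819705e+01,  7.08419597e-02,
        2.35534308e-02, -7.52864548e-05]), 'ee_pos': array([0.12093955, 0.53635189, 0.20504847]), 'eef_rot': array([-3.14077259e+00, -6.42732626e-05,  2.91979332e+00]), 'force': array([-0.36487165,  0.43486829,  0.95661201]), 'moment': array([-0.00830269,  0.01811947,  0.01557589]), 'grip_force': 0.0, 'grip_width': 0.0939349119116319}
```

View pics/scene0.png

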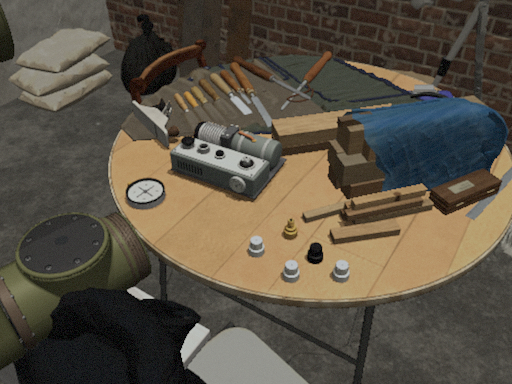

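View pics/side0.png

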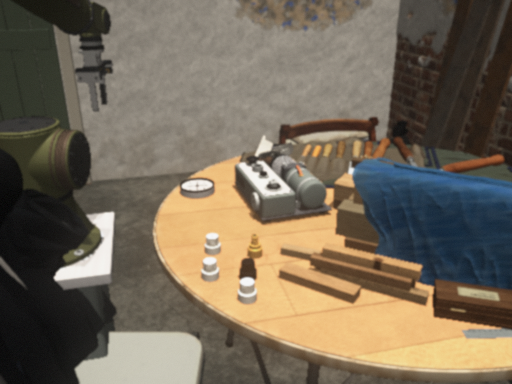

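The scene view shows the unit at about (225,160), with stop (188,142), start (203,148), vent (220,154) and stub (246,162). The black cap is at (316,253), the coupling at (291,228), and white look-alikes surround the cap. Next I'll measure.

Run:
```python
from h import *
import pickle
for n in ['scene','side']:
    c=pickle.load(open(n+'.pkl','rb')); c['R']=R.from_euler('xyz',c['attitude']).as_matrix()
    P=cloud(c)
    if n=='scene':
        for nm,u,v in [('stop',188,142),('start',203,148),('vent',220,154),('port',246,162),('cap',316,247),('coup',291,222),('table',200,230),('pod',145,192)]:
            print(nm,P[v,u].round(3))
        for nm,u,v,z in [('stop',188,140,.106),('vent',220,153,.094),('port',246,160,.103),('cap',316,247,.041)]: print(nm,onplane(c,u,v,z).round(3))
    else:
        print('cap side',onplane(c,248,261,.041),P[261,248],P[220,130])
    g=c['pixels'].max(2); m=((g<50)&(P[...,2]>0.004)&(P[...,2]<.12)&(P[...,0]>.1)&(P[...,0]<.9)).astype(np.uint8)
    k,l,s,ce=cv2.connectedComponentsWithStats(m)
    for i in range(1,k):
        if s[i,4]>15: q=P[l==i]; print(n,s[i],ce[i].round(1),np.median(q,0).round(3),q.max(0).round(3),q.min(0).round(3))
c=pickle.load(open('scene.pkl','rb'))['pixels'][:,:,::-1]
a=cv2.resize(c[120:205,150:290],None,fx=5,fy=5,interpolation=2)
cv2.imwrite('pics/crop1.png',a)
```

```text
stop [0.547 0.205 0.104]
start [0.557 0.161 0.094]
vent [0.558 0.105 0.094]
port [0.559 0.021 0.1  ]
cap [ 0.436 -0.253  0.043]
coup [ 0.468 -0.168  0.053]
table [0.367 0.035 0.003]
pod [0.389 0.237 0.021]
stop [0.552 0.209 0.106]
vent [0.563 0.108 0.094]
port [0.564 0.024 0.103]
cap [ 0.438 -0.252  0.041]
scene [129  69  26  31 324] [140.1  84.6] [0.784 0.637 0.045] [0.9   0.664 0.084] [0.761 0.606 0.004]
scene [153  99  12  12  61] [160.2 105.1] [0.727 0.478 0.045] [0.765 0.504 0.051] [0.711 0.459 0.039]
scene [182 122  23  25 149] [191.4 136.5] [0.56  0.219 0.101] [0.671 0.251 0.11 ] [0.538 0.196 0.063]
scene [169 132  10   5  33] [173.3 134. ] [0.632 0.338 0.037] [0.65  0.352 0.045] [0.62  0.329 0.025]
scene [220 133  15  16 106] [226.2 141.7] [0.631 0.136 0.079] [0.668 0.159 0.093] [0.625 0.12  0.06 ]
scene [317 146  34  53 434] [336.8 173.1] [ 0.68  -0.186  0.066] [ 0.856 -0.058  0.12 ] [ 0.645 -0.237  0.004]
scene [216 151   7   5  32] [219.1 152.9] [0.562 0.11  0.094] [0.572 0.119 0.097] [0.551 0.101 0.09 ]
scene [171 155  82  43 844] [206.1 174.6] [0.516 0.132 0.043] [0.531 
[... 869 characters left out ...]
031] [0.337 0.19  0.021]
scene [340 211   8  10  40] [343.6 216. ] [ 0.582 -0.257  0.027] [ 0.603 -0.238  0.044] [ 0.568 -0.27   0.007]
scene [307 243  16  21 249] [314.8 253.2] [ 0.428 -0.254  0.03 ] [ 0.45  -0.234  0.044] [ 0.417 -0.269  0.005]
scene [174 302  27  17 120] [187.8 310.8] [ 0.104 -0.149  0.109] [ 0.115 -0.121  0.12 ] [ 0.1   -0.179  0.101]
cap side [ 0.43861988 -0.25481342  0.041     ] [ 0.4385759  -0.25501462  0.04112693] [ 0.11842873  1.61587443 -0.74085891]
side [ 78 220  11  22 133] [ 82.4 231.2] [ 0.105 -0.153  0.106] [ 0.116 -0.127  0.117] [ 0.1   -0.183  0.079]
side [477 316   8   3  16] [481.4 317.1] [ 0.817 -0.51   0.018] [ 0.821 -0.506  0.022] [ 0.811 -0.515  0.016]
```

View pics/crop1.png

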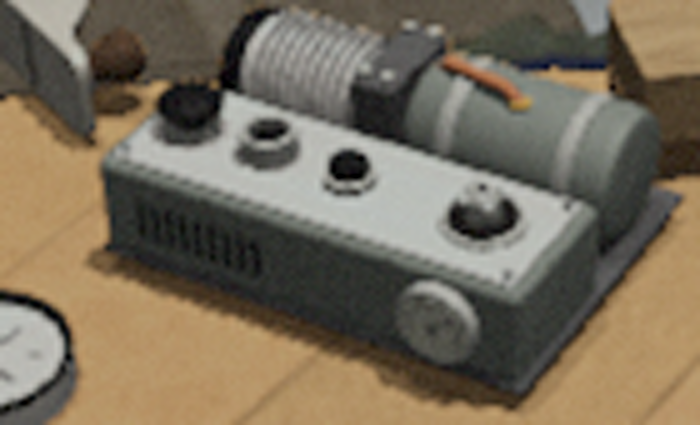

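The crop shows stop, start (sunk in its shroud), vent and stub clearly. In the full image the vent is at about (219,153) and the stub at (246,162). I'll move above the stop with the fingers shutting.

Request:
carry_out --motion "0.03 -0.0235 0 0 0 0 255;0.03 -0.0235 0 0 0 0 255;0.03 -0.0235 0 0 0 0 255;0.03 -0.0235 0 0 0 0 255;0.03 -0.0235 0 0 0 0 255;0.03 -0.0235 0 0 0 0 255;0.03 -0.0235 0 0 0 0 255;0.03 -0.0235 0 0 0 0 255;0.03 -0.0235 0 0 0 0 255;0.03 -0.0235 0 0 0 0 255;0.03 -0.0235 0 0 0 0 255;0.03 -0.0235 0 0 0 0 255;0.03 -0.0235 0 0 0 0 255;0.03 -0.0235 0 0 0 0 255;0 0 0 0 0 0 255;0 0 0 0 0 0 255" --grip_force 20

```text
time_s: 1.48
ee_pos: [0.5417, 0.2062, 0.2047]
eef_rot: [-3.141, -0.001, 2.917]
force: [-0.5, 0.7, 0.4]
grip_width: 0.0005
grip_force: 0.0
```

Run:
```python
from h import *
c=cam('wrist'); save(c,'w1.png'); P=cloud(c)
print(ctrl.get_obs()['ee_pos'],ctrl.get_obs()['eef_rot'],ctrl.get_obs()['grip_width'])
g=c['pixels'].max(2)
m=((g<70)&(P[...,2]>0.083)&(P[...,2]<.115)&(P[...,0]<.62)).astype(np.uint8)
k,l,s,ce=cv2.connectedComponentsWithStats(m)
for i in range(1,k):
    if s[i,4]>15: q=P[l==i]; print(s[i],ce[i].round(1),np.median(q,0).round(3),q.max(0).round(3),q.min(0).round(3))
```

```text
[0.54088012 0.2072591  0.20490229] [-3.14121255e+00 -9.78489951e-04  2.91874802e+00] 0.0003709165568844474
[254 182  36  35 967] [271.5 198.8] [0.555 0.215 0.106] [0.576 0.233 0.108] [0.539 0.196 0.083]
[215 196  26  16  87] [230.1 199.9] [0.549 0.172 0.09 ] [0.563 0.179 0.096] [0.545 0.155 0.083]
[214 203  22  21 362] [224.8 213.1] [0.563 0.162 0.094] [0.575 0.173 0.096] [0.551 0.15  0.084]
[171 214  22  21 339] [181.5 223.9] [0.564 0.113 0.095] [0.576 0.123 0.097] [0.554 0.101 0.086]
[ 97 227  35  32 532] [116.9 239.8] [0.566 0.036 0.089] [0.59  0.047 0.099] [0.552 0.011 0.083]
[103 248   6   5  22] [105.5 250. ] [0.571 0.028 0.104] [0.574 0.03  0.105] [0.569 0.024 0.103]
```

View pics/w1.png

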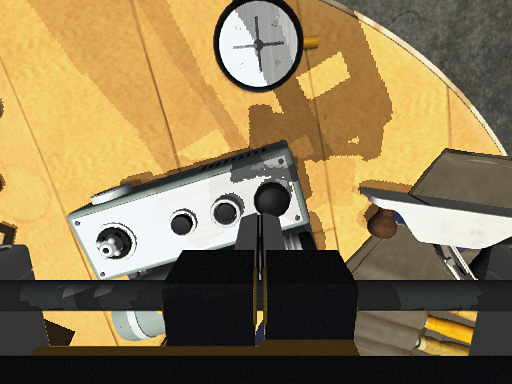

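The wrist view shows the stop at (271,199), vent (181,224), stub (110,243), and the pod at (258,45) well clear. Pressing stop.

Request:
carry_out --motion "0.007 0.003 -0.02 0 0 0 255;0.007 0.003 -0.025 0 0 0 255;0 0 -0.025 0 0 0 255;0 0 -0.02 0 0 0 255;0 0 -0.008 0 0 0 255;0 0 -0.003 0 0 0 255;0 0 -0.003 0 0 0 255;0 0 -0.002 0 0 0 255;0 0 0 0 0 0 255;0 0 0 0 0 0 255"

```text
time_s: 2.37
ee_pos: [0.5553, 0.214, 0.1006]
eef_rot: [3.14, 0.001, 2.92]
force: [-2.3, 1.7, 4.4]
grip_width: 0.0001
grip_force: 2.2
```

Request:
carry_out --motion "0 0 -0.002 0 0 0 255;0 0 -0.002 0 0 0 255;0 0 0 0 0 0 255;0 0 0 0 0 0 255;0 0 0 0 0 0 255;0 0 0 0 0 0 255"

```text
time_s: 2.87
ee_pos: [0.5558, 0.214, 0.0996]
eef_rot: [3.139, 0.003, 2.92]
force: [-14.8, -1.5, 34.5]
grip_width: 0.0001
grip_force: 17.3
```

Stop has bottomed out (34 N at z = 0.0996). Going to the vent now.

Request:
carry_out --motion "0 0 0.02 0 0 0 255;0 0 0.02 0 0 0 255;0.003 -0.034 0 0 0 0 255;0.003 -0.034 0 0 0 0 255;0.003 -0.034 0 0 0 0 255;0 0 0 0 0 0 255;0 0 -0.02 0 0 0 255;0 0 -0.015 0 0 0 255;0 0 -0.006 0 0 0 255;0 0 -0.004 0 0 0 255;0 0 -0.003 0 0 0 255;0 0 0 0 0 0 255;0 0 0 0 0 0 255"

```text
time_s: 3.95
ee_pos: [0.5643, 0.1117, 0.0886]
eef_rot: [3.141, 0.001, 2.92]
force: [-2.7, -0.7, 4.5]
grip_width: 0.0002
grip_force: 2.3
```

Request:
carry_out --motion "0 0 -0.002 0 0 0 255;0 0 -0.001 0 0 0 255;0 0 0 0 0 0 255;0 0 0 0 0 0 255;0 0 0 0 0 0 255;0 0 0 0 0 0 255;0 0 0 0 0 0 255;0 0 0 0 0 0 255;0 0 0 0 0 0 255;0 0 0 0 0 0 255;0 0 0 0 0 0 255;0 0 0 0 0 0 255;0 0 0 0 0 0 255;0 0 0 0 0 0 255"

```text
time_s: 5.12
ee_pos: [0.5647, 0.1118, 0.0878]
eef_rot: [3.141, 0.003, 2.92]
force: [-13.4, -3.8, 28.2]
grip_width: 0.0005
grip_force: 13.7
```

Run:
```python
from h import *
import pickle
c=pickle.load(open('scene.pkl','rb')); c['R']=R.from_euler('xyz',c['attitude']).as_matrix()
P=cloud(c); px=c['pixels'].astype(int)
roi=(P[...,0]>.3)&(P[...,0]<.6)&(P[...,1]>-.4)&(P[...,1]<-.1)&(P[...,2]>.012)
k,l,s,ce=cv2.connectedComponentsWithStats(roi.astype(np.uint8))
for i in range(1,k):
    if s[i,4]>40: q=P[l==i]; print(ce[i].round(0),px[l==i].mean(0).round(),((q.max(0)+q.min(0))/2).round(3),q.max(0).round(3),q.min(0).round(3))
```

```text
[352. 214.] [82. 64. 45.] [ 0.584 -0.271  0.041] [ 0.6   -0.242  0.069] [ 0.568 -0.3    0.012]
[318. 213.] [135. 116.  86.] [ 0.565 -0.194  0.018] [ 0.6   -0.158  0.024] [ 0.53  -0.229  0.012]
[290. 229.] [128. 104.  56.] [ 0.469 -0.164  0.033] [ 0.483 -0.147  0.054] [ 0.455 -0.181  0.012]
[357. 232.] [138. 113.  80.] [ 0.55  -0.309  0.02 ] [ 0.6   -0.245  0.027] [ 0.5   -0.373  0.012]
[256. 246.] [141. 141. 137.] [ 0.379 -0.123  0.029] [ 0.397 -0.104  0.046] [ 0.361 -0.142  0.012]
[315. 252.] [25. 23. 22.] [ 0.434 -0.25   0.028] [ 0.45  -0.232  0.045] [ 0.418 -0.269  0.012]
[290. 270.] [141. 141. 137.] [ 0.356 -0.23   0.028] [ 0.375 -0.212  0.044] [ 0.338 -0.248  0.012]
[340. 270.] [140. 140. 136.] [ 0.416 -0.325  0.029] [ 0.433 -0.307  0.045] [ 0.398 -0.343  0.012]
```

Vent was held fully in for over a second. Now lifting and going above the cap with the fingers part open.

Request:
carry_out --motion "0 0 0.025 0 0 0 255;0 0 0.03 0 0 0 255;0 0 0.03 0 0 0 106;-0.0115 -0.033 0 0 0 0 106;-0.0115 -0.033 0 0 0 0 106;-0.0115 -0.033 0 0 0 0 106;-0.0115 -0.033 0 0 0 0 106;-0.0115 -0.033 0 0 0 0 106;-0.0115 -0.033 0 0 0 0 106;-0.0115 -0.033 0 0 0 0 106;-0.0115 -0.033 0 0 0 0 106;-0.0115 -0.033 0 0 0 0 106;-0.0115 -0.033 0 0 0 0 106;-0.0115 -0.033 0 0 0 0 106;0 0 0 0 0 0 106;0 0 0 0 0 0 106;0 0 0 0 0 0 106"

```text
time_s: 6.53
ee_pos: [0.4379, -0.2511, 0.1699]
eef_rot: [-3.141, 0.001, 2.92]
force: [0.4, 0.2, 0.3]
grip_width: 0.0549
grip_force: 0.0
```

Run:
```python
from h import *
c=cam('wrist'); save(c,'w2.png'); P=cloud(c); o=ctrl.get_obs()
print(o['ee_pos'],o['eef_rot'],o['grip_width'],o['force'])
t=o['ee_pos']
g=c['pixels'].max(2)
m=((g<75)&(P[...,2]>0.036)&(P[...,2]<.047)&(np.hypot(P[...,0]-.437,P[...,1]+.252)<.05)).astype(np.uint8)
k,l,s,ce=cv2.connectedComponentsWithStats(m)
for i in range(1,k):
    if s[i,4]>15: q=P[l==i]; print(s[i],ce[i].round(1),np.median(q,0).round(3),q.max(0).round(3),q.min(0).round(3),cv2.minEnclosingCircle(q[:,:2].astype(np.float32)))
c=cam('scene'); print(c['position'])
```

```text
[ 0.43799503 -0.2506912   0.16977473] [-3.14151711e+00  6.32483846e-04  2.92066015e+00] 0.055093287476282476 [ 0.07123093 -0.2341434   0.77233383]
[247 169  26  26 501] [259.3 181.8] [ 0.437 -0.252  0.042] [ 0.452 -0.238  0.044] [ 0.423 -0.266  0.036] ((0.4378758370876312, -0.2518909275531769), 0.01448447909206152)
[-0.28761439 -0.55617256  0.86648423]
```

View pics/w2.png

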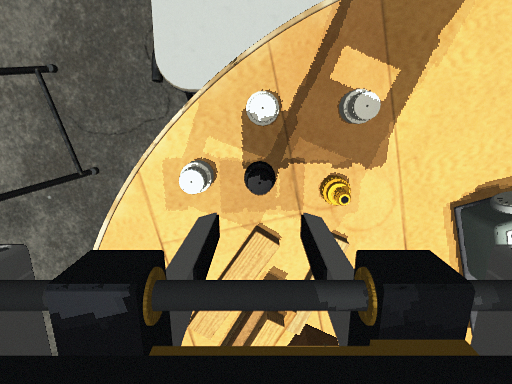

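The cap is at (259,178), centred between the fingers with clear room all round. Descending and gripping.

Request:
carry_out --motion "0 -0.001 -0.022 0 0 0 106;0 0 -0.022 0 0 0 106;0 0 -0.022 0 0 0 106;0 0 -0.022 0 0 0 106;0 0 -0.022 0 0 0 106;0 0 -0.02 0 0 0 106;0 0 -0.01 0 0 0 106;0 0 -0.007 0 0 0 106;0 0 0 0 0 0 106;0 0 0 0 0 0 255;0 0 0 0 0 0 255;0 0 0 0 0 0 255;0 0 0 0 0 0 255;0 0 0 0 0 0 255;0 0 0 0 0 0 255;0 0 0 0 0 0 255" --grip_force 35

```text
time_s: 7.97
ee_pos: [0.4378, -0.2527, 0.023]
eef_rot: [-3.141, 0.001, 2.92]
force: [-0.6, 1.3, 6.5]
grip_width: 0.0274
grip_force: 35.0
```

Request:
carry_out --motion "0 0 0.02 0 0 0 255;0 0 0.03 0 0 0 255;0 0 0.03 0 0 0 255;0 0 0.035 0 0 0 255;0 0 0.03 0 0 0 255;0.019 0.031 0 0 0 0 255;0.019 0.031 0 0 0 0 255;0.019 0.031 0 0 0 0 255;0.019 0.031 0 0 0 0 255;0.019 0.031 0 0 0 0 255;0.019 0.031 0 0 0 0 255;0.019 0.031 0 0 0 0 255;0 0 0 0 0 0 255;0 0 0 0 0 0 255;0 0 0 0 0 0 255"

```text
time_s: 9.22
ee_pos: [0.5701, -0.0358, 0.1672]
eef_rot: [-3.141, -0.001, 2.92]
force: [0.2, -0.0, -1.5]
grip_width: 0.0278
grip_force: 35.0
```

Run:
```python
from h import *
import pickle
c=cam('wrist'); save(c,'w3.png'); P=cloud(c); o=ctrl.get_obs(); c['pixels']=np.array(c['pixels'])
print(o['ee_pos'],o['eef_rot'],o['grip_width'],o['force'])
def comp(c,P,n):
    m=((P[...,2]>0.0985)&(P[...,2]<.108)&(np.hypot(P[...,0]-.571,P[...,1]-.026)<.025)).astype(np.uint8)
    k,l,s,ce=cv2.connectedComponentsWithStats(m)
    for i in range(1,k):
        if s[i,4]>3: q=P[l==i]; print(n,s[i],ce[i].round(1),np.median(q,0).round(4),q.max(0).round(3),q.min(0).round(3),onplane(c,*ce[i],.103).round(4))
comp(c,P,'wrist nose')
g=c['pixels'].max(2)
m=((g<75)&(P[...,2]>0.083)&(P[...,2]<.099)&(np.hypot(P[...,0]-.571,P[...,1]-.026)<.03))
q=P[m]; print('seal',cv2.minEnclosingCircle(q[:,:2].astype(np.float32)),m.sum())
m=((g<75)&(P[...,2]>0.09)&(P[...,2]<.099)&(np.hypot(P[...,0]-.565,P[...,1]-.11)<.02))
q=P[m]; print('vent',cv2.minEnclosingCircle(q[:,:2].astype(np.float32)),m.sum())
for n in ['scene','side']:
    c=cam(n); comp(c,cloud(c),n); save(c,n+'3.png')
```

```text
[ 0.57007327 -0.03622624  0.16733285] [-3.14138903e+00 -3.68734346e-04  2.91911979e+00] 0.02721684099525642 [-0.55754873  0.18037177 -0.7639121 ]
wrist nose [315 170  28  29 504] [328.6 184.1] [0.5705 0.0263 0.1022] [0.584 0.038 0.106] [0.56  0.016 0.099] [0.5707 0.0263 0.103 ]
seal ((0.5710480809211731, 0.02527528628706932), 0.0221583042293787) 812
vent ((0.5651509165763855, 0.11024940758943558), 0.01149111706763506) 529
scene [241 156  10   6  34] [245.6 158.9] [0.5667 0.0278 0.1022] [0.579 0.037 0.106] [0.559 0.019 0.099] [0.5669 0.0273 0.103 ]
side [270 179   7   5  20] [272.7 180.8] [0.5691 0.023  0.1004] [0.578 0.035 0.103] [0.559 0.015 0.099] [0.5673 0.0178 0.103 ]
```

View pics/w3.png

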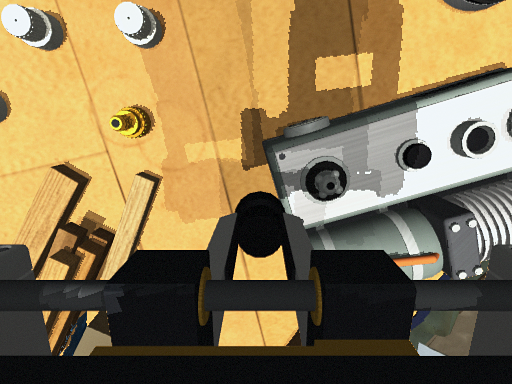

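The wrist view shows the cap held upright at (260,237) and the stub at (328,180), about (0.5707, 0.026). The wrist, vent and seal measurements agree. Moving above it and checking the cap's offset.

Request:
carry_out --motion "0 0.02 0 0 0 0 255;0.0005 0.022 0 0 0 0 255;0 0.02 0 0 0 0 255;0 0 -0.012 0 0 0 255;0 0 -0.01 0 0 0 255;0 0 0 0 0 0 255;0 0 0 0 0 0 255"

```text
time_s: 9.95
ee_pos: [0.5706, 0.0254, 0.1447]
eef_rot: [-3.141, -0.002, 2.919]
force: [0.0, 0.3, -0.4]
grip_width: 0.0274
grip_force: 35.0
```

Run:
```python
from h import *
o=ctrl.get_obs(); t=o['ee_pos']; print(t,o['eef_rot'],o['grip_width'],o['force'])
for n in ['wrist','scene','side']:
    c=cam(n); P=cloud(c); g=c['pixels'].max(2)
    if n=='side': cv2.imwrite('pics/s4.png',cv2.resize(c['pixels'][110:240,190:350,::-1],None,fx=4.5,fy=4.5,interpolation=2))
    near=np.hypot(P[...,0]-t[0],P[...,1]-t[1])<.03
    m=(g<75)&near&(P[...,2]>t[2]+.012)&(P[...,2]<t[2]+.022)
    if m.sum()>8: q=P[m]; print(n,'top',cv2.minEnclosingCircle(q[:,:2].astype(np.float32)),q[:,2].max(),np.median(q,0),m.sum())
    m=(g<75)&near&(P[...,2]>t[2]-.03)&(P[...,2]<t[2]-.004)
    if m.sum()>8: q=P[m]; print(n,'skirt',cv2.minEnclosingCircle(q[:,:2].astype(np.float32)),q.min(0),q.max(0),m.sum())
```

```text
[0.57057236 0.02537843 0.14465585] [-3.14112637e+00 -1.60680287e-03  2.91850018e+00] 0.027418231087161272 [ 0.02978331  0.3410892  -0.42066057]
wrist top ((0.5613623857498169, 0.026927294209599495), 0.025447864085435867) 0.16660220479073287 [0.56779991 0.024978   0.16342371] 1935
wrist skirt ((0.5641539096832275, 0.02640143223106861), 0.017544683068990707) [0.55213139 0.00950615 0.12271107] [0.5684974  0.04329672 0.14055542] 289
scene top ((0.5662628412246704, 0.02441195212304592), 0.025073591619729996) 0.16656811470619803 [0.56320713 0.02814901 0.16329055] 74
scene skirt ((0.565082848072052, 0.02389933541417122), 0.018489494919776917) [0.54669538 0.00706706 0.12157759] [0.57825122 0.04212622 0.14061148] 76
side skirt ((0.5685713291168213, 0.019962139427661896), 0.01847384124994278) [0.55121504 0.00303666 0.12273198] [0.58692364 0.02599187 0.14046753] 83
```

View pics/s4.png

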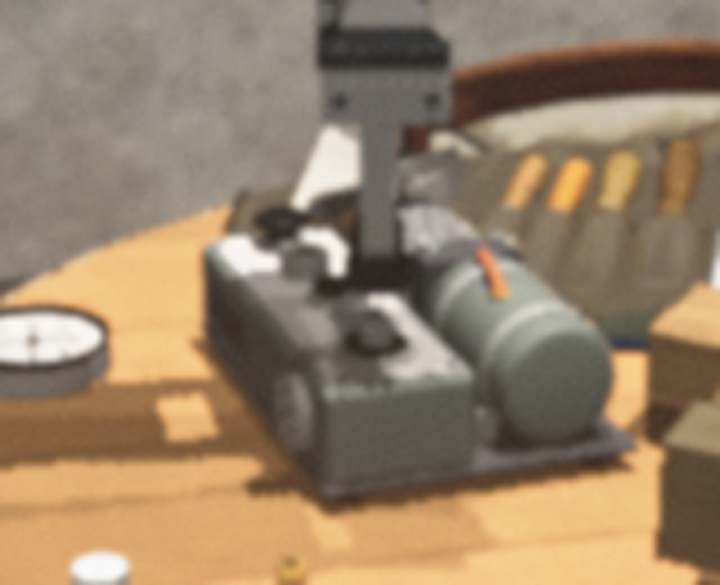

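The side view shows the cap upright directly over the stub line, and skirt and stub agree to 1–2 mm. Lowering onto the nose while watching the force.

Request:
carry_out --motion "0 0.0005 -0.008 0 0 0 255;0 0 -0.006 0 0 0 255;0 0 -0.004 0 0 0 255;0 0 -0.003 0 0 0 255;0 0 -0.002 0 0 0 255;0 0 0 0 0 0 255;0 0 0 0 0 0 255"

```text
time_s: 10.68
ee_pos: [0.571, 0.0271, 0.1225]
eef_rot: [-3.142, -0.0, 2.92]
force: [-0.0, 1.0, -0.9]
grip_width: 0.0275
grip_force: 35.0
```

Request:
carry_out --motion "0 -0.0005 -0.002 0 0 0 255;0 0 -0.002 0 0 0 255;0 0 -0.002 0 0 0 255;0 0 -0.002 0 0 0 255;0 0 0 0 0 0 255;0 0 0 0 0 0 255"

```text
time_s: 11.18
ee_pos: [0.5708, 0.0271, 0.1135]
eef_rot: [3.141, -0.001, 2.92]
force: [4.6, 3.7, -9.4]
grip_width: 0.0276
grip_force: 35.0
```

Clicked through, and the cap is now pulling down. On to the seal.

Request:
carry_out --motion "0 0 -0.002 0 0 0 255;0 0 -0.002 0 0 0 255;0 0 -0.002 0 0 0 255;0 0 -0.001 0 0 0 255;0 0 0 0 0 0 255;0 0 0 0 0 0 255;0 0 0 0 0 0 255"

```text
time_s: 11.77
ee_pos: [0.5712, 0.0265, 0.1084]
eef_rot: [3.141, 0.001, 2.92]
force: [-3.2, 1.0, 8.8]
grip_width: 0.028
grip_force: 35.0
```

Request:
carry_out --motion "0 0 -0.0015 0 0 0 255;0 0 -0.001 0 0 0 255;0 0 0 0 0 0 255;0 0 0 0 0 0 255;0 0 0 0 0 0 255;0 0 0 0 0 0 255;0 0 0 0 0 0 255"

```text
time_s: 12.35
ee_pos: [0.5716, 0.0264, 0.1078]
eef_rot: [3.141, 0.003, 2.92]
force: [-9.7, 1.4, 26.3]
grip_width: 0.0279
grip_force: 35.0
```

Request:
carry_out --motion "0 0 0 0 0 0 255;0 0 0 0 0 0 255;0 0 0 0 0 0 255;0 0 0 0 0 0 255;0 0 0 0 0 0 255;0 0 0 0 0 0 255"

```text
time_s: 12.85
ee_pos: [0.5716, 0.0264, 0.1078]
eef_rot: [3.141, 0.003, 2.92]
force: [-9.7, 0.9, 26.5]
grip_width: 0.0275
grip_force: 35.0
```

Run:
```python
from h import *
o=ctrl.get_obs(); t=o['ee_pos']; print(t,o['force'],o['grip_width'],o['time_s'])
for n in ['wrist','scene','side']:
    c=cam(n); P=cloud(c); g=c['pixels'].max(2)
    if n=='scene': cv2.imwrite('pics/s5.png',cv2.resize(c['pixels'][110:310,120:380,::-1],None,fx=3,fy=3,interpolation=2))
    m=(g<75)&(np.hypot(P[...,0]-t[0]+.008,P[...,1]-t[1])<.012)&(P[...,2]>t[2]+.01)&(P[...,2]<t[2]+.025)
    if m.sum()>4: print(n,'top z',np.percentile(P[m][:,2],[25,50,75,95]).round(4),m.sum())
```

```text
[0.57157146 0.02643136 0.10776058] [-9.68879358  0.86769878 26.45548667] 0.027509440039527596 12.85
wrist top z [0.1259 0.1267 0.1272 0.1278] 997
scene top z [0.1225 0.1257 0.1269 0.1283] 40
```

View pics/s5.png

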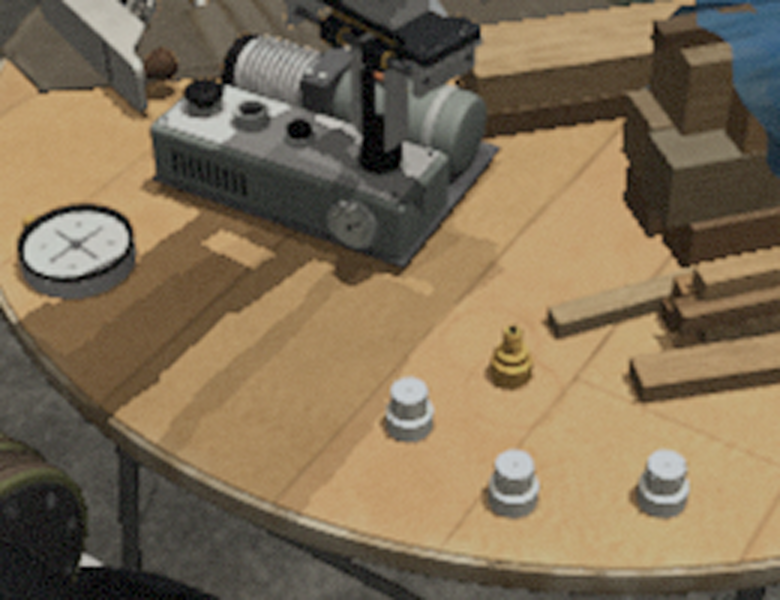

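The cap is seated upright on the panel (crop pixel 380,150). Its top is at about 0.1265 m against 0.126 m expected for a fully squeezed seal, with a steady 26 N push. The coupling, pod and strip are where they were.

```bash
python3 -c "
from station import ctrl
print(ctrl.hand_in())"
```

```text
the job is handed in; nothing more can be done
None
```

I pressed the stop button fully in, held the vent button in for just over a second, and snapped the cap onto the port stub; I handed the job in while still pressing it down at about 26 N, after about 13 s on the robot's clock.

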